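Lock the label roll and hold the tensioner back for threading

TASK

Get the label dispenser ready for threading a new strip. First turn the turnbutton crosswise so that it lies over the end of the strap that keeps the label roll down; then push the sprung tensioner arm back past its ratchet click, on to its stop, and hold it there. Finish while still holding the arm back against its spring (do not let go: the ratchet alone lets it come part of the way back), with the turnbutton still across the strap and the jars and the carton left standing where they are.

Things in the scene. Friction and masses are not known exactly. Their poses are not given: they have to be found in the camera images.
- label_dispenser: fixed grey base plate 150 (x) x 240 (y) x 10 mm on the table. Origin on the table under its middle; its x points away from the robot (turned up to 20 degrees), y left, z up; places below are in its frame, mm. Roll, strap and turnbutton on its left half, tensioner on the right. Only the turnbutton's wing, the idler roller (top z 58) and the push tab rise above z 53.
- strap_end (a point): top of the far end of the aluminium keeper strap, at (58, 55, 44) of the dispenser. The strap, 30 mm wide, runs along x over the label roll (104 across, lying flat, centre (-5, 55), top z 37). It is already closed and does not move; the turnbutton secures this end.
- turnbutton_wing (a point): middle of the turnbutton's finger wing, on its pivot axis, at (48, 15, 66) of the dispenser. The turnbutton is a steel bar 76 x 16 x 7 mm, z 46 to 53, turning about a vertical pivot at its middle; on it an upright wing 44 long, 10 thick, z 52 to 80. The point's x axis lies along bar and wing.
- turnbutton (a joint): angle of the turnbutton, rad, positive counterclockwise seen from above: 0 = bar along the dispenser's x axis (clear of the strap), pi/2 = 1.57 = bar along y, lying across the end of the strap, its hard stop. It starts at 0.15 to 0.6, stays where it is left, and turns with about 0.04 N m of friction.
- tensioner_arm: tensioner arm with idler roller, block and push tab, one rigid piece swinging level about a vertical pivot. Origin on the pivot, at (12, -22, 18) of the dispenser; end 110 mm from it. At joint 0 its axes are the dispenser's and it points along (-0.34, -0.94, 0): right and 20 degrees towards the robot.
- push_tab (a point): middle of the near face of the upright push tab at the arm's end: flat, 40 mm long along the arm (70 to 110 mm from the pivot), 5 thick, z 30 to 80; point at z 63, 90 mm from the pivot along the arm and 9 mm to the near side of the arm's middle line. Push it in an arc about the pivot, away from the robot. At joint 0 the face looks along (-0.94, 0.34, 0) and turns with the arm.
- tensioner (a joint): angle of the arm, rad, positive counterclockwise from above (tab away from the robot): 0 = at rest on its front stop, 0.70 = back stop. The spring pushes back with 3 N at the tab at rest, 6 N at the back stop; a sprung pawl adds some N and clicks past its tooth at about 0.45. Let go beyond that, the arm swings back to about 0.44, where the pawl catches it.
- pawl (a joint): travel of the sprung pawl slider at the pivot, m: 0 = resting, up to about 0.005 as the ratchet tooth passes under it; it needs no handling.
- jar_red: bystander: glass jar with a red screw lid, 60 mm across, 86 tall, origin under its middle; stands on the table close in front of the dispenser (its robot side), at the left corner or the middle; the two jars change places.
- jar_small: bystander: glass jar with a yellow screw lid, 54 mm across, 84 tall, origin under its middle; stands on the table close in front of the dispenser (its robot side), at the left corner or the middle; the two jars change places.
- carton: bystander: kraft carton 66 x 100 x 75 mm, origin under its middle, at the left edge of the table.

How it is judged:
By the outcome, as a careful person would: the job done as asked, in the order asked, and still so for the second after the job is handed in, while the arm keeps its last pose, push and grip.
It also fails if it takes over 48 s, if anything falls off the work surface, if the arm or the gripper's body presses on something with over 40 N, if the wrist force passes 120 N, or if a joint passes its speed limit or range.

ROBOT

A 6-joint arm with a two-finger parallel gripper is mounted at the origin on the work surface; the furniture and walls round the work are solid. World frame = base frame: x ahead of the robot, y to its left, z up, the work surface at z = 0. Lengths are in mm, angles in degrees, forces in N, time in s.
With the tool pointing down it reaches from about 250 to 800 mm from the base axis. Payload 3.9 kg.
Tool frame: the origin (TCP) lies between the finger pads; the fingertips stand 8 mm ahead of it and the grasp point (between the pads) lies 11 mm behind it; z points along the fingers, y is the line along which they close (so a half turn about z gives the same grasp; the last joint's range is limited). The gripper opens to 85 mm and grips with 20 to 120 N. Pads are 22 mm wide; open, the fingers measure 114 mm over their backs; the gripper's body (76 mm by 85 mm) begins 54 mm behind the grasp point. The pads swing forward as they close: fully open they stand 13 mm farther back than shut.
Start: joints at [-66.864, 14.897, -7.913, 67.191, 0, 90], TCP at [206.275, -482.769, 239.304] pointing down, gripper open.
Joint ranges: [-159.42, 159.42], [-47.68, 98.78], [-73.54, 78.23], [-108.79, 121.32], [-90, 84.71], [-180, 180]. Speed limits (degrees/s): [147.25, 147.25, 180, 180, 180, 180].

INTERFACE

Orientations are given as [roll, pitch, yaw] about the fixed x, y, z axes, in that order (R = Rz(yaw) Ry(pitch) Rx(roll)).
In Python, from bench import env, vision gives the robot as it stands.
- The arm moves only by the shell command python3 -m crank 'ROWS'. ROWS is a JSON object of lists of equal length, an entry for each row: "claw": the opening, from 0 (shut) to 1 (fully open); "dp": the shift along the tool's x, y, z in cm, a list of three; "turn": the turn about the tool's z in degrees. In form: {"claw": [claw, ...], "dp": [[tx, ty, tz], ...], "turn": [turn, ...]}. A call has 1 to 5 rows; each row is the pose to reach, as a shift and turn from the pose commanded when the call began, along the tool's axes at that moment; what a row does not reach only later rows make up. A row lasts 1/10 s, in which the tool goes at most 50 mm and 8.59 degrees, less where a joint would pass 70% of its speed; a pose out of reach is approached as far as the arm can. A call with a gripper value outside its range is refused whole. The fingers move at their own pace and stop on an object; the grip force is fixed at half the most. Time passes only in rows, so rows that repeat a pose let the fingers close. It gives the time, the measured TCP pose, the force, the opening and the grip force at its end, in the units of the state.
- env.state(): the state, without advancing time (a new reading comes with each control period).
- vision.snapshot(name): name is "side" or "top"; returns the picture (384x512x3 uint8, red, green, blue); there is no depth.
- vision.calibration(name): a dict with "fx", "fy", "cx", "cy" (pixels), "extrinsics" (4x4, takes a point from camera to world coordinates). Camera axes: x right, y up, looking along -z (the intrinsics and any distortion apply to the point x, -y, -z); pixel columns grow to the right and rows downward; lengths in mm; the calibration is good to about 2 mm. A picture is of the moment at which its call begins. calibration takes no time and is no camera call.
- env.sign_off(): hands the job in; it is judged then, once.
The state is a dict: "t": time; "joints": joint angles; "qvel": joint speeds; "tau": joint torques, N m; "ee_pos": TCP position; "tcp_rot": TCP orientation; "contact_force": force on the tool from outside, world axes, zero at the start; "wrist_torque": the same for the moment, N m; "opening": opening from 0.0 (shut) to 1.0 (fully open); "finger_force": force on a finger pad.
Only numpy, scipy, OpenCV 4.12 (cv2) and the standard library are available. Lean on these libraries where they do the work, as an engineer would, in place of code of your own. Each camera call takes 0.05 s, during which the arm holds its last target. There are 200 camera calls.

## Working session

There is one attempt and no reset: what is moved stays moved. The work goes in short steps, Python scripts to look and compute and a shell command to move; the robot and the scene stay as the last step left them, time stands still between calls to the robot, and variables do not carry over. Pictures are saved under pics/ and viewed, at most 10 in all, crops included, and the job is handed in when it is done.

```bash
mkdir -p pics; ls; python3 - <<'E'
from bench import env,vision
import cv2,numpy as np
np.set_printoptions(precision=3,suppress=True)
for n in("side","top"):
    cv2.imwrite(f"pics/{n}0.png",vision.snapshot(n)[:,:,::-1]);print(vision.calibration(n))
print(env.state())
E
```

```text
pics
{'fx': 405.3593402498533, 'fy': 405.3593402498533, 'cx': 257.82088881017637, 'cy': 192.8306536674433, 'extrinsics': array([[   0.985,    0.095,   -0.147,  339.544],
       [  -0.175,    0.534,   -0.828, -621.952],
       [  -0.   ,    0.84 ,    0.542,  547.847],
       [   0.   ,    0.   ,    0.   ,    1.   ]])}
{'fx': 376.43865799971024, 'fy': 376.43865799971024, 'cx': 256.91757720979695, 'cy': 184.25025308731594, 'extrinsics': array([[  0.011,   0.998,  -0.062, 407.284],
       [ -1.   ,   0.011,   0.003,  85.917],
       [  0.004,   0.062,   0.998, 935.8  ],
       [  0.   ,   0.   ,   0.   ,   1.   ]])}
{'t': 0.1, 'joints': array([-66.866,  14.933,  -7.977,  67.19 ,  -0.   ,  89.999]), 'qvel': array([ 0.045, -0.031,  0.332, -0.03 ,  0.119,  0.056]), 'tau': array([ -0.   , -40.651,  25.453,   0.01 ,  -0.   ,   0.   ]), 'ee_pos': array([ 206.038, -482.247,  238.551]), 'tcp_rot': array([-179.901,    0.   ,   23.136]), 'contact_force': array([0.679, 0.781, 0.097]), 'wrist_torque': array([-0.01 , -0.023, -0.022]), 'finger_force': 0.0, 'opening': 1.0024929823090512}
```

View pics/top0.png

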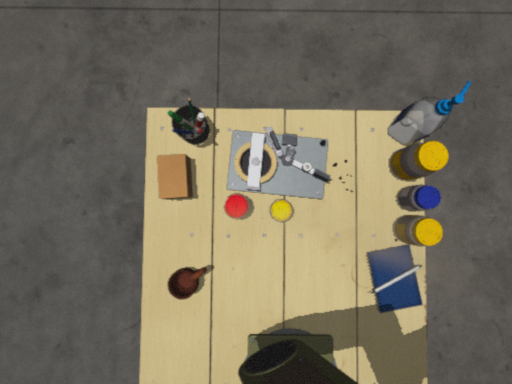

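View pics/side0.png

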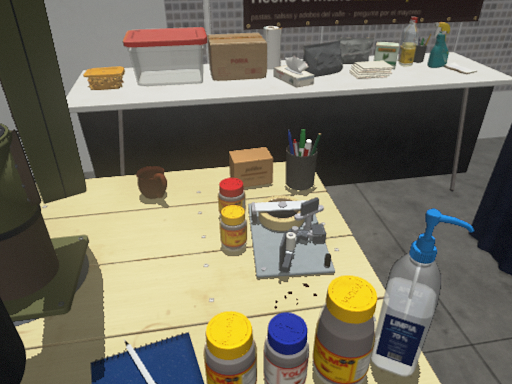

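Top: the dispenser plate spans roughly (228–328, 131–198), the red jar is at (236,206), the yellow jar at (281,210) and the carton at (173,177). The side view shows the wing near (310,210) and the tab near (290,245). I'll zoom in on both.

```bash
python3 - <<'E'
import cv2
a=cv2.imread("pics/top0.png")[120:222,215:347];b=cv2.imread("pics/side0.png")[170:282,210:342]
cv2.imwrite("pics/topz.png",cv2.resize(a,None,fx=6,fy=5.8,interpolation=2)if 0 else cv2.resize(a,None,fx=5.5,fy=5.5,interpolation=2))
cv2.imwrite("pics/sidez.png",cv2.resize(b,None,fx=5,fy=5,interpolation=2))
E
```

```text
(no output)
```

View pics/topz.png

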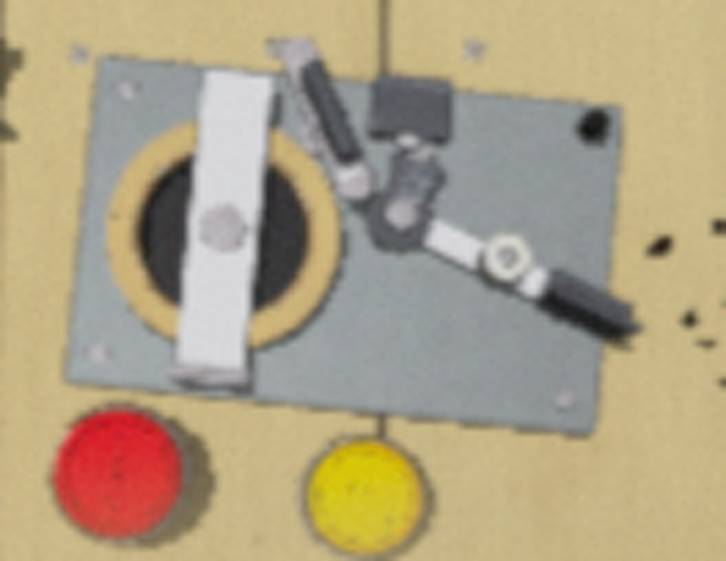

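View pics/sidez.png

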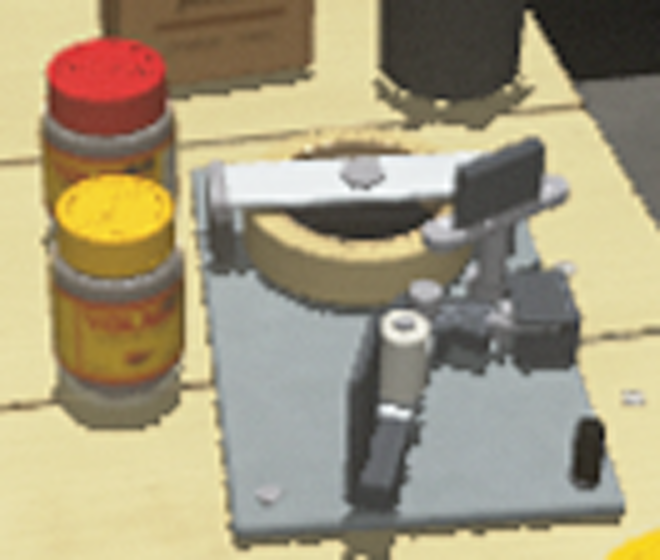

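The crops show the plate corners, the wing top's centre (topz 331,112; sidez about 500,160), and the tab. I'll fit the plate pose, then triangulate the wing and tab.

```bash
cat > h.py <<'E'
import numpy as np
from bench import vision
from scipy.optimize import least_squares
np.set_printoptions(precision=2,suppress=True)
C={n:vision.calibration(n) for n in("side","top")}
def ray(n,uv):
    c=C[n];T=c["extrinsics"];d=T[:3,:3]@[(uv[0]-c["cx"])/c["fx"],-(uv[1]-c["cy"])/c["fy"],-1];return T[:3,3],d
def proj(n,p):
    c=C[n];T=c["extrinsics"];q=T[:3,:3].T@(np.asarray(p)-T[:3,3]);return np.array([c["cx"]+c["fx"]*q[0]/-q[2],c["cy"]+c["fy"]*q[1]/q[2]])
def onz(n,uv,z):
    o,d=ray(n,uv);return o+d*(z-o[2])/d[2]
def tri(a,b):
    r=least_squares(lambda p:np.r_[proj("top",p)-a,proj("side",p)-b],[500,0,50]);return r.x,np.abs(r.fun).max()
tz=lambda u,v:np.array([215+(u+.5)/5.5-.5,120+(v+.5)/5.5-.5])
sz=lambda u,v:np.array([210+(u+.5)/5-.5,170+(v+.5)/5-.5])
def W(pose,p):
    x,y,a=pose;c,s=np.cos(a),np.sin(a);p=np.asarray(p,float);return np.array([x+c*p[0]-s*p[1],y+s*p[0]+c*p[1],p[2]])
E
python3 - <<'E'
from h import *
K=[[75,120,10],[75,-120,10],[-75,-120,10],[-75,120,10]]
t=[tz(100,58),tz(622,105),tz(590,436),tz(66,382)]
s=[sz(195,170),sz(622,512),sz(238,540)]; ks=[None]
sk=[[75,-120,10],[-75,-120,10]]; ss=[sz(622,508),sz(236,532)]
f=lambda q:np.concatenate([proj("top",W(q,k))-u for k,u in zip(K,t)])
r=least_squares(f,[500,50,0]);print("top",r.x,np.degrees(r.x[2]),f(r.x))
g=lambda q:np.concatenate([f(q)]+[proj("side",W(q,k))-u for k,u in zip(sk,ss)])
r=least_squares(g,[500,50,0]);print("both",r.x,np.degrees(r.x[2]),g(r.x))
P=r.x; np.save("pose.npy",P)
for nm,a,b,z in[("wing top mid",tz(331,112),sz(500,160),80),("roller",tz(506,257),sz(405,322),58),("strap screw",tz(222,228),sz(362,170),47)]:
    print(nm,tri(a,b),onz("top",a,z))
print("wing exp",W(P,[48,15,80]),"tab",W(P,[12-.342*90-.94*9,-22-.94*90+.342*9,63]))
for u in[(312,65),(350,160),(300,45),(355,185)]:
    p=onz("top",tz(*u),80);print(u,p)
a=onz("top",tz(312,65),80);b=onz("top",tz(350,160),80);print("wing yaw",np.degrees(np.arctan2(*(a-b)[[1,0]])))
for nm,z in(("red",86),("yel",84)):print(nm,onz("top",tz(118,473) if nm=="red" else tz(366,496),z))
# tab face angle
for u in[(545,280),(635,325)]:print("tabtop",onz("top",tz(*u),80))
E
```

```text
top [515.88  33.24  -0.09] -5.026342419344181 [-0.73 -0.71  0.47  0.2   1.03  0.12 -0.78  0.36]
both [516.23  32.93  -0.09] -4.8837162378098835 [-0.68 -0.74  0.53 -0.07  1.24 -0.13 -0.59  0.34  0.78 -0.48 -1.25 -0.14]
wing top mid (array([564.89,  42.89,  78.55]), np.float64(0.638727686120717)) [563.14  43.26  80.  ]
roller (array([506.73, -32.78,  61.02]), np.float64(0.6262120020332702)) [505.59 -32.93  58.  ]
strap screw (array([518.49,  88.19,  48.77]), np.float64(0.2740026247110734)) [518.06  88.3   47.  ]
wing exp [565.33  43.79  80.  ] tab [480.28 -67.9   63.  ]
(312, 65) [582.87  51.35  80.  ]
(350, 160) [543.04  35.19  80.  ]
(300, 45) [591.27  56.44  80.  ]
(355, 185) [532.57  33.03  80.  ]
wing yaw 22.087351721131785
red [411.77 129.7   86.  ]
yel [403.43  27.87  84.  ]
tabtop [493.71 -46.18  80.  ]
tabtop [475.37 -83.56  80.  ]
```

Measured points agree with the given sizes: wing top mid (565, 43.5, 79), wing yaw 22°, plate yaw −4.9°, so the turnbutton is at about 27°. The tool yaw of 23° already fits the wing. Next I move above it.

```bash
python3 -m crank '{"claw":[1,1,1,1,1],"dp":[[4,-2.6,0],[8,-5.2,0],[12.6,-8,0],[16.8,-10.8,0],[21,-13.4,0]],"turn":[0,0,0,0,0]}'; python3 -m crank '{"claw":[0.6,0.6,0.6,0.6,0.6],"dp":[[4.2,-2.7,0],[8.4,-5.4,0],[12.6,-8,0],[16.8,-10.8,0],[21,-13.4,0]],"turn":[0,0,0,0,0]}'
```

```text
t: 0.6
ee_pos: [344.9, -278.2, 239.0]
tcp_rot: [-180.0, 0.0, 23.1]
contact_force: [1.1, 0.4, 0.5]
opening: 0.999
finger_force: 0.0
t: 1.1
ee_pos: [485.5, -72.3, 239.1]
tcp_rot: [-180.0, 0.0, 23.2]
contact_force: [1.5, -0.9, 1.2]
opening: 0.6
finger_force: 0.0
```

```bash
python3 -m crank '{"claw":[0.6,0.6,0.6,0.6,0.6],"dp":[[4,-2.5,1],[8,-5,3],[11.7,-7.5,7],[11.7,-7.5,11],[11.7,-7.5,11]],"turn":[0,0,1,1,1]}'; python3 - <<'E'
from h import *
import cv2
for n in("side","top"):
    i=vision.snapshot(n)[:,:,::-1]; q=[(200,120,150,112)] 
    c=i[60:260,180:360] if n=="side" else i[110:230,200:350]
    cv2.imwrite(f"pics/{n}1.png",c)
a=cv2.imread("pics/side1.png");b=cv2.imread("pics/top1.png")
a=cv2.resize(a,None,fx=2.9,fy=2.9);b=cv2.resize(b,(270,580*270//270)) if 0 else None
cv2.imwrite("pics/s1.png",a)
E
```

```text
t: 1.6
ee_pos: [558.5, 41.9, 122.8]
tcp_rot: [-179.8, 0.7, 22.3]
contact_force: [-1.7, -0.5, 0.3]
opening: 0.601
finger_force: 0.0
```

View pics/s1.png

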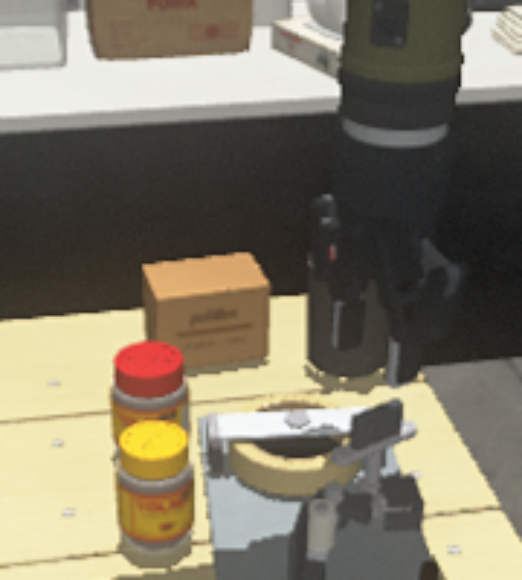

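The fingers straddle the wing from above (wing at about (378,430) in the crop, tips at (345,345) and (400,380)). I'll let it settle first, then descend.

```bash
python3 -m crank '{"claw":[0.6,0.6],"dp":[[0,0,0],[0,0,0]],"turn":[0,0]}'
```

```text
t: 1.9
ee_pos: [564.6, 39.8, 131.8]
tcp_rot: [179.9, -0.2, 22.1]
contact_force: [-0.1, 0.1, 0.2]
opening: 0.599
finger_force: 0.0
```

```bash
python3 -m crank '{"claw":[0.6,0.6,0.6,0.6,0.6],"dp":[[0.1,-0.2,2],[0.1,-0.2,4],[0.1,-0.2,5.5],[0.1,-0.2,6.3],[0.1,-0.2,6.3]],"turn":[0,0,0,0,0]}'; python3 -m crank '{"claw":[0.5,0.35,0.2,0.05,0],"dp":[[0,0,0],[0,0,0],[0,0,0],[0,0,0],[0,0,0]],"turn":[0,0,0,0,0]}';python3 -m crank '{"claw":[0,0],"dp":[[0,0,0],[0,0,0]],"turn":[0,0]}'
```

```text
t: 2.4
ee_pos: [563.3, 42.3, 66.6]
tcp_rot: [180.0, -0.0, 22.1]
contact_force: [1.1, -0.5, 0.5]
opening: 0.597
finger_force: 0.0
t: 2.9
ee_pos: [563.8, 43.4, 67.3]
tcp_rot: [-180.0, -0.1, 22.2]
contact_force: [-0.8, 2.6, 6.3]
opening: 0.101
finger_force: 60.9
t: 3.1
ee_pos: [563.8, 43.5, 67.2]
tcp_rot: [-180.0, -0.1, 22.2]
contact_force: [-1.3, 2.2, 6.2]
opening: 0.101
finger_force: 60.9
```

Wing gripped (opening 0.10, about 9 mm). Next I turn it 63° counterclockwise from above.

```bash
python3 -m crank '{"claw":[0,0,0,0,0],"dp":[[0,0,0],[0,0,0],[0,0,0],[0,0,0],[0,0,0]],"turn":[-6,-12,-18,-24,-30]}'; python3 -c "from bench import env;s=env.state();print(s['joints'],s['wrist_torque'])"
```

```text
t: 3.6
ee_pos: [564.4, 42.8, 67.3]
tcp_rot: [179.9, -0.1, 52.4]
contact_force: [0.5, -0.1, 4.4]
opening: 0.103
finger_force: 60.7
[ 4.34924154e+00  2.59061262e+01 -1.87051332e+01  4.52610730e+01
 -3.01023676e-02  1.31972920e+02] [ 0.05185195  0.02863557 -0.0218757 ]
```

```bash
python3 -m crank '{"claw":[0,0,0,0,0],"dp":[[0,0,0],[0,0,0],[0,0,0],[0,0,0],[0,0,0]],"turn":[-7,-14,-21,-28,-32]}'; python3 -m crank '{"claw":[0,0,0],"dp":[[0,0,0],[0,0,0],[0,0,0]],"turn":[-1,-1,-1]}'; python3 -c "from bench import env;s=env.state();print(s['joints'],s['wrist_torque'])"
```

```text
t: 4.1
ee_pos: [565.3, 42.4, 67.3]
tcp_rot: [179.8, 0.0, 84.3]
contact_force: [2.0, -0.6, 2.8]
opening: 0.1
finger_force: 60.4
t: 4.4
ee_pos: [565.3, 42.4, 67.2]
tcp_rot: [179.8, 0.0, 85.1]
contact_force: [3.4, -2.3, 5.5]
opening: 0.101
finger_force: 60.7
[ 4.32921668e+00  2.59278599e+01 -1.86687101e+01  4.51890082e+01
 -6.57244090e-02  9.92762006e+01] [-0.40722429 -0.66012389 -0.19957438]
```

```bash
python3 -m crank '{"claw":[0,0,0],"dp":[[0,0,0],[0,0,0],[0,0,0]],"turn":[-2,-2,-2]}'; python3 -c "from bench import env;s=env.state();print(s['joints'],s['wrist_torque'])"
```

```text
t: 4.7
ee_pos: [565.3, 42.4, 67.2]
tcp_rot: [179.8, 0.0, 86.9]
contact_force: [3.9, -1.2, 4.9]
opening: 0.101
finger_force: 62.1
[ 4.31657339e+00  2.59279931e+01 -1.86701122e+01  4.51891131e+01
 -4.65843964e-02  9.73793820e+01] [-0.31476376 -0.70942354 -0.86575595]
```

The wrist moment has risen to 0.87 N·m, so the turnbutton is on its stop. I ease back, open, rise and check it, and compute the path for the tab.

```bash
python3 -m crank '{"claw":[0,0.4,0.4,0.4,0.4],"dp":[[0,0,0],[0,0,0],[0,0,0],[0,0,0],[0,0,0]],"turn":[1.8,1.8,1.8,1.8,1.8]}';python3 -m crank '{"claw":[0.4,0.4,0.4,0.4,0.2],"dp":[[0,0,-2],[0,0,-5],[0,0,-9],[0,0,-9],[0,0,-9]],"turn":[0,0,0,0,0]}'
python3 - <<'E'
from h import *
import cv2
cv2.imwrite("pics/s2.png",cv2.resize(vision.snapshot("side")[150:290,200:350,::-1],None,fx=4,fy=4,interpolation=2))
P=np.load("pose.npy")
def tool(th,off):
    a=np.radians(-20)+th; n=np.array([np.cos(a),np.sin(a)]); l=np.array([np.sin(a),-np.cos(a)])
    p=np.array([12,-22])+90*l-off*n
    return W(P,[*p,63])[:2],np.degrees(a+P[2])
for th,off in[(0,50),(0,20),(.1,20),(.2,20),(.3,20),(.4,20),(.5,20),(.6,20),(.7,20),(.75,20)]:print(th,off,*tool(th,off))
E
```

```text
t: 5.2
ee_pos: [562.3, 43.0, 65.7]
tcp_rot: [-179.9, 0.0, 85.4]
contact_force: [0.5, -0.2, 0.1]
opening: 0.4
finger_force: 0.0
t: 5.7
ee_pos: [564.0, 43.0, 157.2]
tcp_rot: [179.9, -0.0, 85.3]
contact_force: [-0.7, -0.5, -0.2]
opening: 0.244
finger_force: 0.0
0 50 [443.08 -50.62] -24.88371623780988
0 20 [470.3  -63.24] -24.88371623780988
0.1 20 [477.89 -68.47] -19.15413828650165
0.2 20 [485.96 -72.91] -13.424560335193418
0.3 20 [494.44 -76.53] -7.694982383885187
0.4 20 [503.24 -79.28] -1.9654044325769526
0.5 20 [512.26 -81.13] 3.7641735187312784
0.6 20 [521.43 -82.08] 9.49375147003951
0.7 20 [530.65 -82.11] 15.22332942134774
0.75 20 [535.24 -81.78] 18.08811839700186
```

View pics/s2.png

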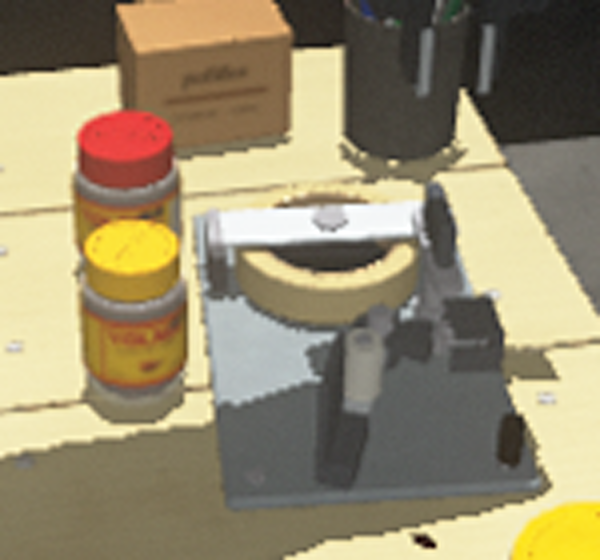

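The turnbutton lies across the strap end: the wing is edge-on at about (438,225) in this crop, and the jars and carton have not moved. Next I go to a point in front of the tab, gripper shut, turning to yaw 155° (tool −x as the push direction; J6 would be out of range at −25°).

```bash
python3 -m crank '{"claw":[0,0,0,0,0],"dp":[[-2,-2.2,0],[-4,-4.4,0],[-6.2,-6.8,0],[-8.3,-9,0],[-10.3,-11.3,0]],"turn":[-7,-14,-21,-28,-35]}'; python3 -m crank '{"claw":[0,0,0,0,0],"dp":[[0,0,0],[0,0,0],[0,0,0],[0,0,0],[0,0,0]],"turn":[-7,-14,-21,-28,-35]}';python3 -m crank '{"claw":[0,0],"dp":[[0,0,0],[0,0,0]],"turn":[0,0]}'
```

```text
t: 6.25
ee_pos: [439.8, -51.1, 154.6]
tcp_rot: [-179.8, -0.1, 120.6]
contact_force: [-0.3, -0.6, -0.6]
opening: 0.002
finger_force: 0.0
t: 6.75
ee_pos: [440.7, -50.5, 154.6]
tcp_rot: [-179.9, -0.2, 155.6]
contact_force: [-0.5, -0.2, -0.6]
opening: 0.001
finger_force: 0.0
t: 6.95
ee_pos: [441.4, -50.5, 155.2]
tcp_rot: [-180.0, -0.1, 155.2]
contact_force: [-0.2, -0.1, -0.3]
opening: 0.0
finger_force: 0.0
```

```bash
python3 -m crank '{"claw":[0,0,0,0,0],"dp":[[0,0,3],[0,0,6],[0,0,8.5],[0,0,9.2],[0,0,9.2]],"turn":[0,0,0,0,0]}'; python3 -m crank '{"claw":[0,0,0,0,0],"dp":[[-0.5,0,0],[-1,0,0],[-1.5,0,0],[-2,0,0],[-2,0,0]],"turn":[0,0,0,0,0]}'
python3 - <<'E'
from h import *
import cv2
cv2.imwrite("pics/s3.png",cv2.resize(vision.snapshot("side")[150:290,200:350,::-1],None,fx=4,fy=4,interpolation=2))
E
```

```text
t: 7.45
ee_pos: [441.1, -50.5, 63.3]
tcp_rot: [-179.9, -0.2, 155.3]
contact_force: [-0.3, -0.6, 0.9]
opening: -0.002
finger_force: 0.0
t: 7.95
ee_pos: [462.1, -59.5, 64.9]
tcp_rot: [180.0, 0.1, 155.3]
contact_force: [-0.2, 0.6, 0.2]
opening: 0.001
finger_force: 0.0
```

View pics/s3.png

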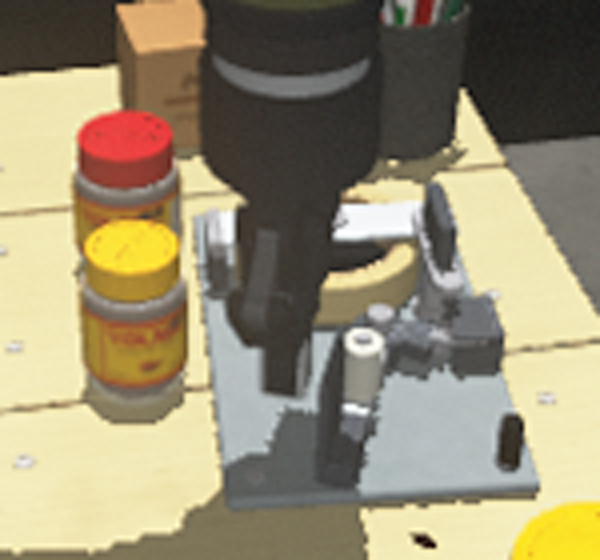

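The shut fingers (tips near (285,390)) stand in front of the near face of the tab (about (335,410)). Next I push along the arc.

```bash
python3 -m crank '{"claw":[0,0,0,0,0],"dp":[[-0.5,0,0],[-1,0,0],[-1.5,-0.05,0],[-1.9,-0.1,0],[-1.9,-0.1,0]],"turn":[0,0,-3,-6,-6]}'; python3 -m crank '{"claw":[0,0,0,0,0],"dp":[[-0.3,-0.05,0],[-0.6,-0.1,0],[-0.9,-0.16,0],[-0.9,-0.16,0],[-0.9,-0.16,0]],"turn":[-2,-4,-6,-6,-6]}'
```

```text
t: 8.5
ee_pos: [476.4, -68.1, 63.9]
tcp_rot: [-180.0, -0.1, 161.3]
contact_force: [-3.2, 0.4, 2.4]
opening: -0.005
finger_force: 1.5
t: 9.0
ee_pos: [483.5, -72.2, 63.8]
tcp_rot: [-179.9, -0.2, 167.2]
contact_force: [-5.2, -0.0, 0.4]
opening: -0.003
finger_force: 2.4
```

```bash
python3 -m crank '{"claw":[0,0,0,0,0],"dp":[[-0.5,-0.1,0],[-0.95,-0.2,0],[-1.4,-0.25,0],[-1.85,-0.3,0],[-1.85,-0.3,0]],"turn":[-3,-6,-9,-12,-12]}'; python3 -m crank '{"claw":[0,0,0,0,0],"dp":[[-0.3,-0.07,0],[-0.6,-0.13,0],[-0.9,-0.18,0],[-0.9,-0.18,0],[-0.9,-0.18,0]],"turn":[-2,-4,-6,-6,-6]}'
```

```text
t: 9.5
ee_pos: [502.6, -79.4, 63.8]
tcp_rot: [-180.0, -0.0, 179.3]
contact_force: [-3.0, -0.3, -1.1]
opening: -0.004
finger_force: 1.3
t: 10.0
ee_pos: [510.7, -81.2, 63.9]
tcp_rot: [-180.0, -0.1, -174.8]
contact_force: [-4.3, -1.5, -2.1]
opening: -0.003
finger_force: 2.3
```

```bash
python3 -m crank '{"claw":[0,0,0,0,0],"dp":[[-0.3,-0.07,0],[-0.6,-0.13,0],[-0.9,-0.18,0],[-0.9,-0.18,0],[-0.9,-0.18,0]],"turn":[-2,-4,-6,-6,-6]}'; python3 -m crank '{"claw":[0,0,0,0,0],"dp":[[-0.3,-0.07,0],[-0.6,-0.13,0],[-0.9,-0.18,0],[-0.9,-0.18,0],[-0.9,-0.18,0]],"turn":[-2,-4,-6,-6,-6]}'
```

```text
t: 10.5
ee_pos: [519.9, -82.3, 63.9]
tcp_rot: [-180.0, -0.1, -168.8]
contact_force: [-4.7, -1.6, -1.0]
opening: 0.0
finger_force: 2.5
t: 11.0
ee_pos: [529.2, -82.5, 63.9]
tcp_rot: [-180.0, -0.1, -162.8]
contact_force: [-4.8, -2.7, -2.2]
opening: -0.001
finger_force: 2.7
```

```bash
python3 -m crank '{"claw":[0,0,0],"dp":[[-0.2,-0.03,0],[-0.4,-0.05,0],[-0.4,-0.05,0]],"turn":[-1,-1,-1]}'; python3 -m crank '{"claw":[0,0,0],"dp":[[-0.2,-0.03,0],[-0.2,-0.03,0],[-0.2,-0.03,0]],"turn":[0,0,0]}'
```

```text
t: 11.3
ee_pos: [530.6, -82.5, 63.8]
tcp_rot: [-180.0, -0.4, -161.8]
contact_force: [-9.8, -5.1, 2.0]
opening: -0.001
finger_force: 5.4
t: 11.6
ee_pos: [530.8, -82.5, 63.8]
tcp_rot: [-180.0, -0.6, -161.9]
contact_force: [-12.3, -6.3, 6.6]
opening: 0.007
finger_force: 7.2
```

The force rose to 14 N and motion stalled at (530.8, −82.5), which is the predicted stop position (530.7, −82.1) for 0.70 rad. One more look before handing in.

```bash
python3 -m crank '{"claw":[0,0,0],"dp":[[0,0,0],[0,0,0],[0,0,0]],"turn":[0,0,0]}'; python3 - <<'E'
from h import *
import cv2
a=cv2.resize(vision.snapshot("side")[150:290,200:350,::-1],None,fx=4,fy=4,interpolation=2)
cv2.imwrite("pics/s4.png",a)
E
```

```text
t: 11.9
ee_pos: [530.8, -82.5, 63.8]
tcp_rot: [-180.0, -0.6, -161.9]
contact_force: [-13.0, -6.0, 5.1]
opening: -0.001
finger_force: 7.1
```

View pics/s4.png

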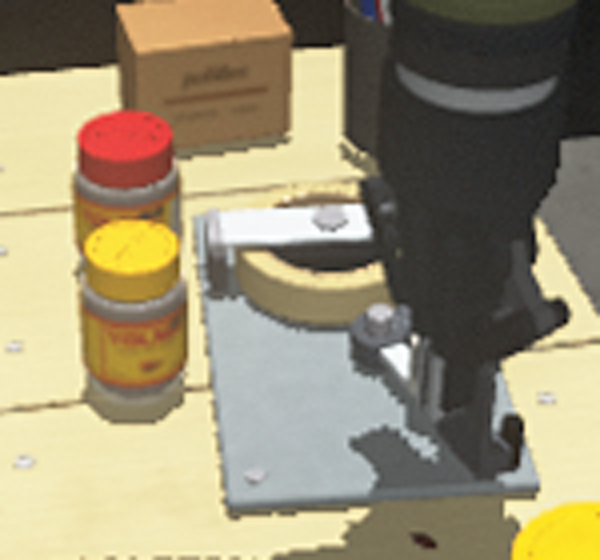

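The arm is swung back to the stop post near (510,440) and held by the fingers. The jars and carton have not moved. I'm handing the job in.

```bash
python3 -c "from bench import env;print(env.sign_off())"
```

```text
the job is handed in; nothing more can be done
None
```

I turned the turnbutton crosswise over the strap end to its stop, then pushed the tensioner arm onto its back stop. I handed the job in at about 12 s with the arm still held there at about 14 N; the jars and carton did not move, but the gripper hid the turnbutton in the last picture.

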